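# Seat the keyed insert in the nest and latch it

## Robot

A 6-joint arm with a two-finger parallel gripper is mounted at the origin on a cart in front of the work surface, level with it; the furniture and walls round the work are solid. World frame = base frame: x ahead of the robot, y to its left, z up, the work surface at z = 0. Lengths are in m, angles in rad, forces in N, time in s.
With the tool pointing down it reaches from about 0.3 to 0.775 m from the base axis. Payload 14.6 kg.
Tool frame: the origin (TCP) lies on the centre line of the jaws, within the pads' length; the fingertips stand 11 mm ahead of it and the grasp point (between the pads) lies 8 mm behind it; y points along the fingers, x is the direction in which the jaws open and shut, and the axes are right-handed (so a half turn about y gives the same grasp; the last joint's range is limited). The gripper opens to 94 mm and grips with 3 to 60 N. Pads are 16 mm wide; open, the fingers measure 119 mm over their backs; the gripper's body (75 mm by 177 mm) begins 78 mm behind the grasp point.
Start: joints at [-1.241, 0.3, 1.521, -0, 1.321, -0.067], TCP at [0.213, -0.507, 0.216] pointing down, gripper open.
Joint ranges: [-3.03, 3.03], [-0.79, 2.21], [0.23, 2.52], [-1.04, 4.18], [0, 3.07], [-2.55, 2.55]. Speed limits (rad/s): [2.22, 2.22, 2.57, 3.14, 3.14, 3.14].

## Interface

Orientations are given as [roll, pitch, yaw] about the fixed x, y, z axes, in that order (R = Rz(yaw) Ry(pitch) Rx(roll)).
In Python, from station import ctrl, imaging gives the robot as it stands. The module is installed in compiled form; this text tells all that it offers.
- The arm moves only by the tool apply_moves, never from a script. Its argument "deltas" is a list of rows, each an object with "dp": the shift along the tool's x, y, z in m, a list of three; "roll": the turn about the tool's y in rad; "grip": the closure, from -1 (fully open) to 1 (shut). In form: [{"dp": [tx, ty, tz], "roll": roll, "grip": grip}, ...]. A call has 1 to 10 rows; each row shifts and turns the commanded pose from where the row before left it, along the tool's axes as they then stand; what a row does not reach is not made up. A row lasts 1/8 s, in which the tool goes at most 62.5 mm and 10.7 degrees, less where a joint would pass 70% of its speed; a pose out of reach is approached as far as the arm can. A call with a gripper value outside its range is refused whole. The fingers move at their own pace and stop on an object; "newtons" is the grip in N (left out, the last holds). Time passes only in rows, so rows that do not move let the fingers close. It gives the time, the measured TCP pose, the force and the opening at its end, in the units of the state.
- ctrl.get_obs(): the state, without advancing time (a new reading comes with each control period).
- imaging.camera(name): name is "scene" or "side" or "wrist"; returns the picture (384x512x3 uint8, blue, green, red); there is no depth.
- imaging.camera_info(name): a dict with "K" (3x3 intrinsics, pixels), "world_from_camera" (4x4, takes a point from camera to world coordinates). Camera axes: x right, y down, z forward; pixel columns grow to the right and rows downward; lengths in m; the calibration is good to about 2 mm. A picture is of the moment at which its call begins: read the wrist's pose just before it. camera_info takes no time and is no camera call; for the wrist camera it gives the pose at the moment of the call.
- ctrl.hand_in(): hands the job in, once; it reports no verdict.
The state is a dict: "time_s": time; "qpos": joint angles; "joint_vel": joint speeds; "tau": joint torques, N m; "ee_pos": TCP position; "eef_rot": TCP orientation; "force": force on the tool from outside, world axes, zero at the start; "moment": the same for the moment, N m; "grip_width": finger opening in m.
Only numpy, scipy, OpenCV 4.12 (cv2) and the standard library are available. Lean on these libraries where they do the work, as an engineer would, in place of code of your own. Each camera call takes 0.05 s, during which the arm holds its last target. There are 200 camera calls.

## Task

Put the steel insert into the pocket of the round fixture: its two lugs fit the two slots, but the slots stand at an unknown angle, so feel for them by turning the insert with light pressure, never pushing it on the fixture with more than 35 N, until it drops fully home, upright. Only then swing the fixture's latch fully over it, and let go. Leave the weight, the gauge block and the eraser where they are.

Things in the scene. Friction and masses are not known exactly. Their poses are not given: they have to be found in the camera images.
- insert: Loose steel insert, 0.22 kg, upright on the worktop; origin: centre of underside, z up. Foot: round disc 36 mm across, 14 mm high, lower 3 mm tapering to 32 mm. Two opposite lugs along its +x and -x, 10 mm wide, reach 24 mm from the axis, from 6 to 14 mm above the underside, so the lowest 6 mm are a plain round pilot. A square stem stands on the foot.
- stem_mid (a point): Middle of the insert's square stem, on its axis 33.5 mm above its underside. Stem 16 x 16 mm, faces square to the insert's x and y, from 14 to 53 mm above the underside, a 2 mm button on top. Grip it here.
- fixture: Fixture bolted to the worktop; origin on the pocket's axis at worktop level, z up. Base plate 8 mm thick, x -50 to 50, y -68 to 48 mm; on it a round housing 84 mm across, 31 mm high, with a steel nest ring. The nest is fast, but at an unmeasured angle: its slots' line is turned from the fixture's x axis by 0.25 to 1.15 rad anticlockwise seen from above (half a turn is the same).
- pocket_mouth (a point): Centre of the pocket's mouth, level with the nest's top face, 30 mm above the fixture's origin. Round bore 37.5 mm across with two opposite slots 12 mm wide reaching 25 mm from the axis, all 16 mm deep. With the pilot in the bore and the lugs lying on the nest's top face, the insert's underside is 24 mm above the fixture's origin, 10 mm short of home.
- pocket_floor (a point): Centre of the pocket's flat floor, on its axis, 14 mm above the fixture's origin: the insert is home when its underside lies here. Nest and floor are rigid: a touch at 15 mm/s can already strike with over 35 N, so come onto them at 10 mm/s or less and stop at a few newtons; a grip of about 15 N holds the stem well and lets it slip before the limit.
- latch (a joint): Swing latch, flat steel arm on an upright pivot. 0 = closed at a hard stop: arm along the fixture's +y over the insert's foot, tip 13 mm from the pocket's axis. Opens clockwise seen from above, to 1.65 rad; starts at 1.3 to 1.6. Turns easily, stays where left. Arm from 31.5 to 37.5 mm above the worktop: clears the insert's foot only when it is home.
- latch_pivot (a point): The latch's upright pivot axis, at x 0, y -46 mm in the fixture's frame, 31.5 mm above the worktop. Beside the open latch keep the fingers opened to 50 mm or less.
- latch_peg (a point): Centre of the top of the latch's round upright peg, 10 mm across, 40 mm from the pivot on the latch's tail, opposite the arm's tip. The peg stands from 37.5 to 67.5 mm (this point) above the worktop; pinch it or push it sideways to swing the latch.
- brass_weight: Loose brass weight with a knob, 31 mm in diameter, 51 mm high; origin at the centre of its underside. Leave it.
- gauge_block: Loose steel gauge block, 10 x 40 x 30 mm high; origin at the centre of its underside. Leave it.
- eraser: Loose eraser, 22 x 52 x 12 mm; origin at the centre of its underside. Leave it.

How it is judged:
On the way, in this order (a step that is already met when the one before it is completed fails the run):
1. the insert is fully home in the pocket, upright, with the latch still open (z of insert in the frame of fixture between 0.0115 and 0.0155 m and horizontal distance between insert and fixture below 0.003 m and angle between insert's own z axis and vertical below 0.07 rad and value of joint latch above 0.8 rad), for 0.2 s.
2. the latch is swung fully over the insert (z of insert in the frame of fixture between 0.0115 and 0.0155 m and horizontal distance between insert and fixture below 0.003 m and angle between insert's own z axis and vertical below 0.07 rad and value of joint latch below 0.15 rad), for 0.2 s.
At the end, for the whole second after the job is handed in: The insert rests upright (within 4 degrees) at the bottom of the pocket: underside 14 mm above the fixture's origin, no more than 1.5 mm higher, within 3 mm of the pocket's axis; the latch is closed over it to within 0.15 rad of its stop (all of step 2 and linear speed of insert below 0.02 m/s); the robot touches nothing.
It fails at once if the insert is pressed against the fixture with more than 35 N (contact force between insert and fixture above 35 N).
It fails at once if the brass weight is moved by more than 2 cm (distance of brass_weight from where it was at the start of the episode above 0.02 m).
It fails at once if the gauge block is moved by more than 2 cm (distance of gauge_block from where it was at the start of the episode above 0.02 m).
It fails at once if the eraser is moved by more than 2 cm (distance of eraser from where it was at the start of the episode above 0.02 m).
It also fails if it takes over 67 s, if anything falls off the work surface, if the arm or the gripper's body presses on something with over 40 N, if the wrist force passes 120 N, or if a joint passes its speed limit or range.

## Working session

There is one attempt and no reset: what is moved stays moved. The work goes in short steps, Python scripts to look and compute and a tool call to move; the robot and the scene stay as the last step left them, time stands still between calls to the robot, and variables do not carry over. Pictures are saved under pics/ and viewed, about 8 in all and at most 12, crops included, and the job is handed in when it is done.

Besides the shell and the picture viewer there is one more tool, called after "Call:" as name(argument=value, ...), one argument or row to a line, values as JSON. apply_moves: Moves the arm, as the interface text tells. Its arguments: {"type":"object","properties":{"deltas":{"type":"array"},"newtons":{"type":"number"}},"required":["deltas"]}

```bash
mkdir -p pics; python3 - <<'E'
from station import ctrl, imaging
import cv2
o=ctrl.get_obs()
for k,v in o.items(): print(k,v)
for n in ("scene","side","wrist"):
    i=imaging.camera_info(n); print(n,i["K"],i["world_from_camera"])
    cv2.imwrite(f"pics/{n}0.png",imaging.camera(n))
a=cv2.imread("pics/scene0.png");
cv2.imwrite("pics/scene0b.png",cv2.resize(a,(800,600),interpolation=cv2.INTER_CUBIC))
E
```

```text
time_s 0.0
qpos [-1.24060598e+00  3.00455164e-01  1.52159099e+00  1.41475607e-05
  1.32067686e+00 -6.65493098e-02]
joint_vel [ 5.74651704e-04 -9.28379450e-04 -6.58210390e-04  7.72666052e-05
  1.82821554e-03 -2.72674897e-05]
tau [-1.39758238e-03 -5.31808019e+01 -3.52733266e+01  7.08178477e-02
  2.43968371e-02 -8.70634040e-05]
ee_pos [ 0.21247297 -0.50703283  0.21589087]
eef_rot [-1.57070748e+00  1.12695062e-03 -1.17406013e+00]
force [-0.1774662   0.11882232 -0.3395394 ]
moment [-0.04904285  0.02286541  0.04056891]
grip_width 0.09373309143430476
scene [[456.75553507   0.         255.93211692]
 [  0.         456.75553507 189.63984222]
 [  0.           0.           1.        ]] [[-0.90832717 -0.17545717  0.37967952  0.17350707]
 [-0.41817932  0.36309032 -0.83264127  0.80567287]
 [ 0.00823492 -0.91508481 -0.40317736  0.48637883]
 [ 0.          0.          0.          1.        ]]
side [[375.29075604   0.         256.14590629]
 [  0.         375.29075604 189.12094891]
 [  0.           0.           1.        ]] [[-0.7630588   0.23949118 -0.60032095  1.06694184]
 [ 0.64610866  0.30690309 -0.69882337  0.60760173]
 [ 0.01687832 -0.92111588 -0.38892243  0.40569652]
 [ 0.          0.          0.          1.        ]]
wrist [[266.91790129   0.         255.00630916]
 [  0.         266.91790129 190.65406955]
 [  0.           0.           1.        ]] [[ 3.86242433e-01 -8.93900360e-01 -2.27505890e-01  2.78058050e-01]
 [-9.22396999e-01 -3.74509596e-01 -9.44793048e-02 -4.78773297e-01]
 [-7.48054487e-04  2.46342667e-01 -9.69182507e-01  3.84363547e-01]
 [ 0.00000000e+00  0.00000000e+00  0.00000000e+00  1.00000000e+00]]
```

View pics/scene0b.png

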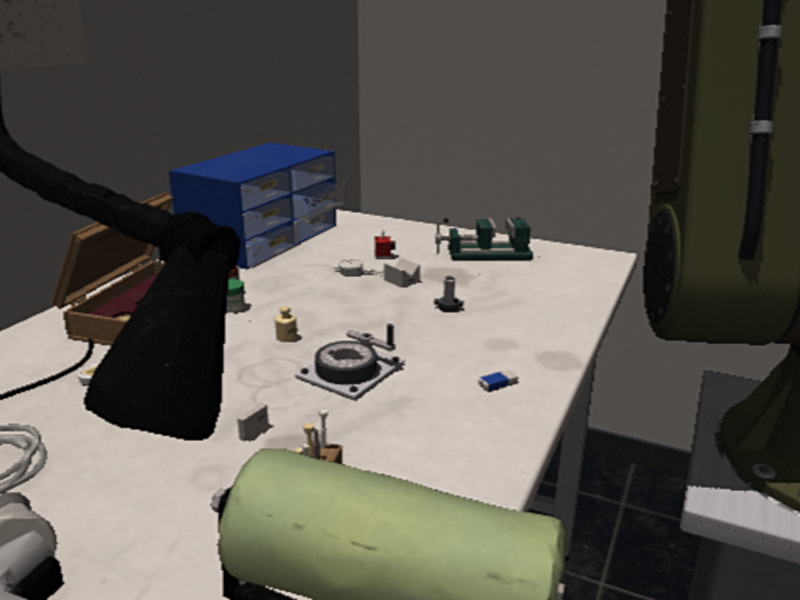

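View pics/side0.png

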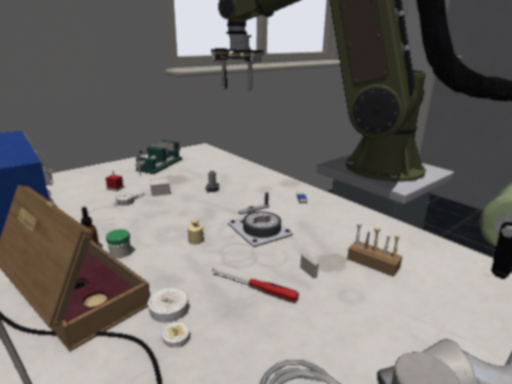

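The scene image (800 px scale) shows the insert's foot at about (449,304), the fixture ring at (347,357), the peg top at (390,326), the weight at (286,325), the gauge block at (252,423) and the eraser at (498,380). In the side image (512 px) the insert is at (212,187) and the ring at (262,221).

```bash
cat > h.py <<'E'
import numpy as np, cv2
from station import ctrl, imaging
def ray(info,uv):
    K=info["K"];T=np.array(info["world_from_camera"])
    return T[:3,3], T[:3,:3]@np.linalg.solve(np.array(K),[uv[0],uv[1],1])
def at_z(info,uv,z):
    o,d=ray(info,uv); return o+d*(z-o[2])/d[2]
def proj(info,p):
    T=np.array(info["world_from_camera"]); q=np.array(info["K"])@(T[:3,:3].T@(np.array(p)-T[:3,3])); return q[:2]/q[2]
E
python3 - <<'E'
from h import *
s=imaging.camera_info("scene");d=imaging.camera_info("side")
for n,uv,z in [("insert",(449,307),0),("ring",(347,354),.03),("peg",(390,326),.0675),("pivot",(379,343),.034),("tip",(350,333),.0375),("weight",(286,338),0),("gauge",(254,437),0),("eraser",(498,380),.012)]:
    print(n,at_z(s,np.array(uv)*.64,z).round(3))
for n,uv,z in [("insert",(212,189),0),("ring",(262,218),.03),("peg",(267,193),.0675),("weight",(195,241),0)]:
    print(n,at_z(d,uv,z).round(3))
E
```

```text
insert [ 0.541 -0.194  0.   ]
ring [0.587 0.068 0.03 ]
peg [0.539 0.035 0.068]
pivot [0.559 0.028 0.034]
tip [0.606 0.024 0.037]
weight [0.72  0.015 0.   ]
gauge [0.615 0.244 0.   ]
eraser [0.392 0.016 0.012]
insert [ 0.537 -0.197 -0.   ]
ring [0.581 0.064 0.03 ]
peg [0.54  0.032 0.067]
weight [0.721 0.012 0.   ]
```

View pics/wrist0.png

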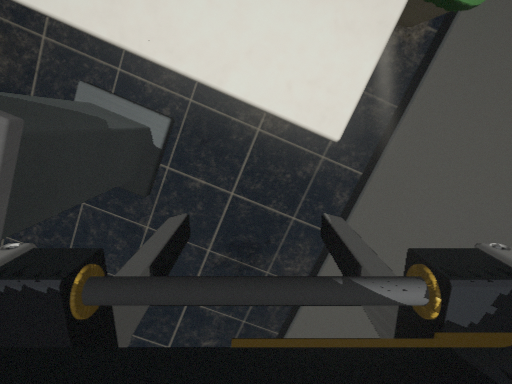

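The wrist view shows only the floor and table edge, with the fingers at rows 215–300. I'll move over the insert.

Call:
apply_moves(
  deltas=[
    {"dp":[-0.016,0,0.042],"roll":0,"grip":-0.2},
    {"dp":[-0.016,0,0.042],"roll":0,"grip":-0.2},
    {"dp":[-0.016,0,0.042],"roll":0,"grip":-0.2},
    {"dp":[-0.016,0,0.042],"roll":0,"grip":-0.2},
    {"dp":[-0.016,0,0.042],"roll":0,"grip":-0.2},
    {"dp":[-0.016,0,0.042],"roll":0,"grip":-0.2},
    {"dp":[-0.016,0,0.042],"roll":0,"grip":-0.2},
    {"dp":[-0.016,0,0.042],"roll":0,"grip":-0.2},
    {"dp":[-0.016,0,0.042],"roll":0,"grip":-0.2},
    {"dp":[-0.016,0,0.032],"roll":0,"grip":-0.2},
  ],
)

```text
time_s: 1.4
ee_pos: [0.5298, -0.1999, 0.2161]
eef_rot: [-1.571, 0.0, -1.173]
force: [0.5, 0.2, -0.7]
grip_width: 0.0565
```

```bash
python3 - <<'E'
from h import *
import pickle
o=ctrl.get_obs(); i=imaging.camera_info("wrist"); a=imaging.camera("wrist")
pickle.dump(i,open("w1.pkl","wb")); cv2.imwrite("pics/w1.png",a)
cv2.imwrite("pics/w1b.png",cv2.resize(a,(800,600),interpolation=cv2.INTER_CUBIC))
print(o["time_s"],o["ee_pos"],o["eef_rot"],o["grip_width"])
E
```

```text
1.4 [ 0.52984803 -0.19985568  0.21612541] [-1.57109320e+00  3.74928304e-04 -1.17335285e+00] 0.05650028809545776
```

View pics/w1b.png

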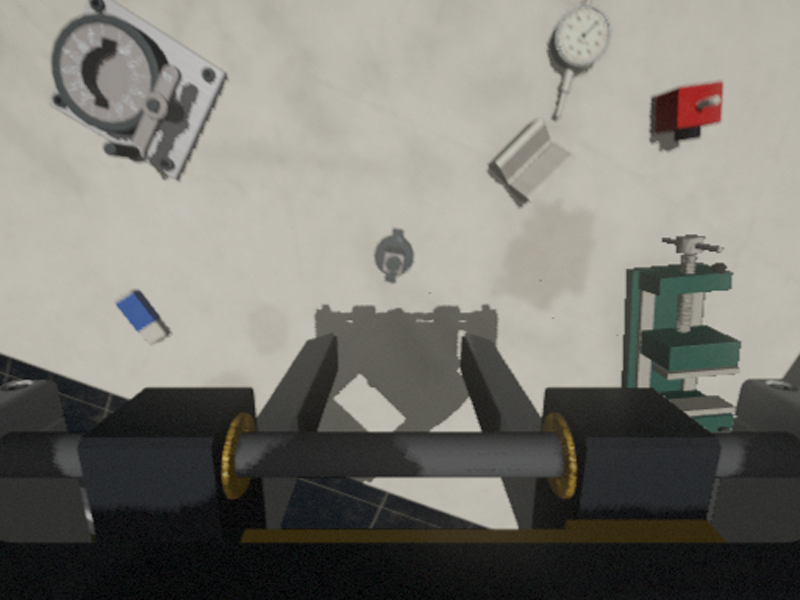

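The insert is at about (394,255), with lugs at (396,232) and (390,279). The fixture ring is at (104,72), with what look like dark slots near (106,47) and (103,103). The peg is at (118,151), the pivot at (155,103). I'll enlarge both.

```bash
python3 - <<'E'
from h import *
a=cv2.imread("pics/w1.png")
f=cv2.resize(a[0:120,25:150],None,fx=4.6,fy=4.6,interpolation=cv2.INTER_CUBIC)   # ->575x552
g=cv2.resize(a[138:188,232:272],None,fx=5.5,fy=5.5,interpolation=cv2.INTER_CUBIC) #220x275
c=np.zeros((552,800,3),np.uint8); c[:,:575]=f[:552,:575]; c[:275,578:798]=g[:,:220]
cv2.imwrite("pics/w1c.png",c)
E
```

```text
(no output)
```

View pics/w1c.png

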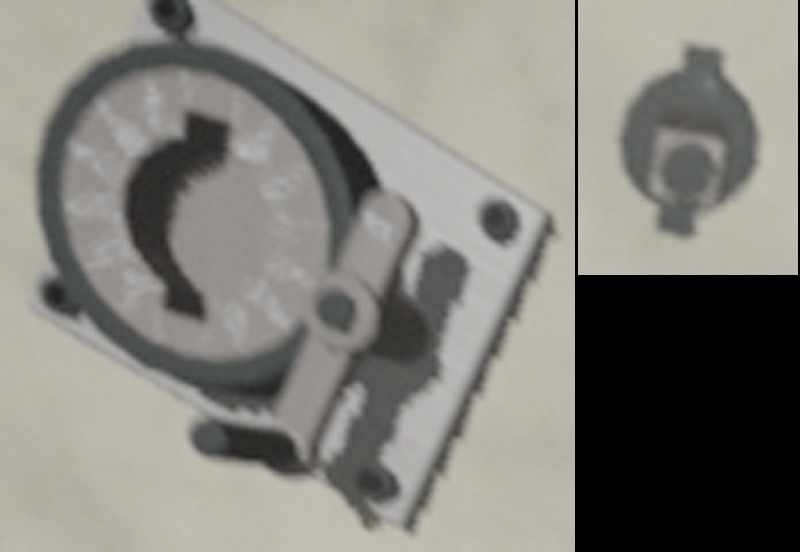

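```bash
python3 - <<'E'
from h import *
import pickle
i=pickle.load(open("w1.pkl","rb"))
F=lambda u,v,z: at_z(i,(25-.4+u/4.6,-.4+v/4.6),z)
G=lambda u,v,z: at_z(i,(232-.4+(u-578)/5.5,138-.4+v/5.5),z)
l1,l2=G(703,47,.014),G(677,233,.014); print("insert c",((l1+l2)/2).round(4),"len",np.linalg.norm(l1-l2),"yaw",np.arctan2(*(l1-l2)[[1,0]]))
b=G(687,170,.055); print("button",b.round(4))
q=np.array([G(u,v,.053) for u,v in [(657,130),(723,134),(718,203),(651,196)]]); print("stem top c",q.mean(0).round(4))
for k in range(4): e=q[(k+1)%4]-q[k]; print(" edge",np.linalg.norm(e).round(4),np.arctan2(e[1],e[0]).round(3))
s1,s2=F(210,116,.03),F(186,317,.03); print("slots c",((s1+s2)/2).round(4),np.linalg.norm(s1-s2),"yaw",np.arctan2(*(s1-s2)[[1,0]]))
# nest outer edge/light disc ellipse
pts=np.array([F(u,v,.03)[:2] for u,v in [(62,195),(185,66),(331,250),(215,361),(95,95),(290,130),(110,315)]])
A=np.c_[2*pts,np.ones(len(pts))]; x=np.linalg.lstsq(A,(pts**2).sum(1),rcond=None)[0]; print("circle",x[:2],np.sqrt(x[2]+x[0]**2+x[1]**2))
pv=F(337,309,.042); pg=F(208,437,.0675); print("pivot",pv.round(4),"peg",pg.round(4),np.linalg.norm((pv-pg)[:2]))
c1,c2=F(548,215,.008),F(405,527,.008); e=c1-c2; print("base edge",np.linalg.norm(e),np.arctan2(e[1],e[0]))
for u,v in [(170,12),(498,220),(377,484),(60,295)]: print("bolt",F(u,v,.009).round(4))
E
```

```text
insert c [ 0.5431 -0.1887  0.014 ] len 0.047940269170152074 yaw 0.25626069927620904
button [ 0.5426 -0.1887  0.055 ]
stem top c [ 0.5432 -0.1885  0.053 ]
 edge 0.015 -1.234
 edge 0.0159 -2.814
 edge 0.0154 1.862
 edge 0.0153 0.299
slots c [0.5895 0.0711 0.03  ] 0.049962277792376934 yaw 0.10129120268406848
circle [0.58930479 0.07170471] 0.035094313112017474
pivot [0.5826 0.0251 0.042 ] peg [0.5432 0.0322 0.0675] 0.040069874910496725
base edge 0.09768649995563941 -0.149266536905714
bolt [0.6358 0.1037 0.009 ]
bolt [0.621  0.0085 0.009 ]
bolt [0.5398 0.0213 0.009 ]
bolt [0.5548 0.1168 0.009 ]
```

Everything is consistent: insert at (0.543,-0.189), yaw about 0.26; pocket at (0.5893,0.0713), slot yaw about 0.10; fixture yaw -0.157; latch at about 1.59. I'll grip 8 mm above mid-stem to keep the fingertips clear of the nest.

Call:
apply_moves(
  deltas=[
    {"dp":[-0.005,0,0.0165],"roll":0.14,"grip":-0.2},
    {"dp":[0,0.04,0],"roll":0,"grip":-0.2},
    {"dp":[0,0.045,0],"roll":0,"grip":-0.2},
    {"dp":[0,0.045,0],"roll":0,"grip":-0.2},
    {"dp":[0,0.035,0],"roll":0,"grip":-0.2},
    {"dp":[0,0.0175,0],"roll":0,"grip":-0.2},
    {"dp":[0,0,0],"roll":0,"grip":-0.2},
  ],
  newtons=15,
)

```text
time_s: 2.33
ee_pos: [0.5419, -0.1902, 0.0335]
eef_rot: [-1.572, 0.001, -1.314]
force: [-0.1, -0.4, 0.2]
grip_width: 0.0565
```

Call:
apply_moves(
  deltas=[
    {"dp":[0,0,0],"roll":0,"grip":1},
    {"dp":[0,0,0],"roll":0,"grip":1},
    {"dp":[0,0,0],"roll":0,"grip":1},
    {"dp":[0,0,0],"roll":0,"grip":1},
    {"dp":[0,0,0],"roll":0,"grip":1},
  ],
  newtons=15,
)

```text
time_s: 2.95
ee_pos: [0.5422, -0.1903, 0.0342]
eef_rot: [-1.571, -0.0, -1.314]
force: [-0.0, 0.2, 2.5]
grip_width: 0.0163
```

Call:
apply_moves(
  deltas=[
    {"dp":[0,-0.01,0],"roll":0,"grip":1},
    {"dp":[0,-0.03,0],"roll":0,"grip":1},
    {"dp":[0,-0.035,0],"roll":0.156,"grip":1},
    {"dp":[-0.043,-0.03,0.0014],"roll":0,"grip":1},
    {"dp":[-0.043,0,0.0014],"roll":0,"grip":1},
    {"dp":[-0.043,0,0.0014],"roll":0,"grip":1},
    {"dp":[-0.043,0,0.0014],"roll":0,"grip":1},
    {"dp":[-0.043,0,0.0014],"roll":0,"grip":1},
    {"dp":[-0.04,0,0.0014],"roll":0,"grip":1},
    {"dp":[0,0,0],"roll":0,"grip":1},
  ],
)

```text
time_s: 4.2
ee_pos: [0.5245, 0.0664, 0.1394]
eef_rot: [-1.571, 0.0, -1.467]
force: [-0.8, 0.0, -3.0]
grip_width: 0.0155
```

```bash
python3 - <<'E'
from h import *
import pickle
o=ctrl.get_obs(); i=imaging.camera_info("wrist"); a=imaging.camera("wrist")
pickle.dump(i,open("w2.pkl","wb")); cv2.imwrite("pics/w2.png",a)
p=proj(i,(.5893,.0713,.03)); print(p, o["ee_pos"],o["eef_rot"],o["force"])
u,v=int(p[0])-100,max(0,int(p[1])-75); print(u,v)
cv2.imwrite("pics/w2b.png",cv2.resize(a[v:v+150,u:u+200],None,fx=4,fy=4,interpolation=cv2.INTER_CUBIC))
E
```

```text
[257.70618993 129.07793238] [0.5244625  0.06643325 0.13935157] [-1.57076045e+00  2.55285578e-04 -1.46698163e+00] [-0.75910587  0.02045159 -3.02303003]
157 54
```

View pics/w2b.png

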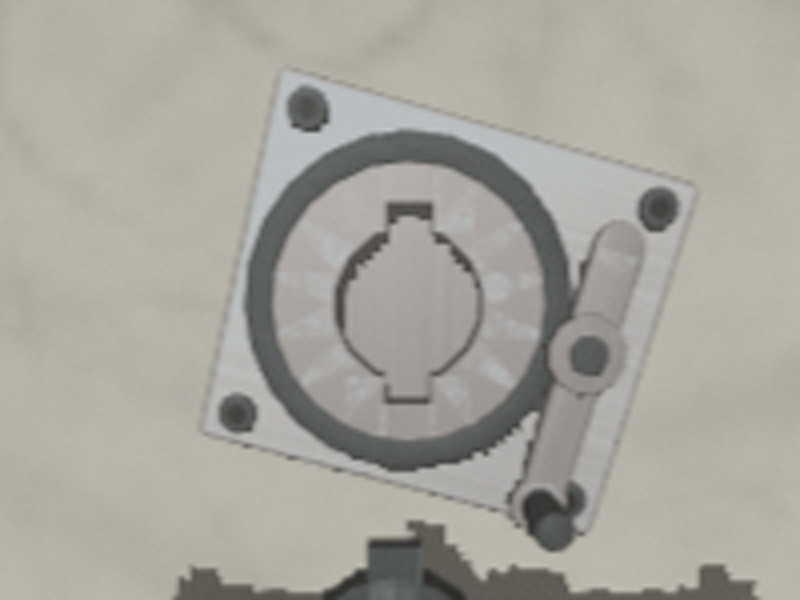

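The slots lie along the image column, with the upper end at (409.5,202) and the lower end at (407.5,403). The in-hand lug's edge runs from (368,541) to (421,541). The peg top is at (555,531) and the pivot at (588,356).

```bash
python3 - <<'E'
from h import *
import pickle
i=pickle.load(open("w2.pkl","rb"))
F=lambda u,v,z: at_z(i,(157-.4+u/4,54-.4+v/4),z)
s1,s2=F(409.5,202,.03),F(407.5,403,.03); print("slots c",((s1+s2)/2).round(4),np.linalg.norm(s1-s2),"yaw",np.arctan2(*(s1-s2)[[1,0]]))
for L in [[(386,202),(386,232)],[(433,202),(433,232)],[(384,403),(384,375)],[(431,403),(431,375)]]: pass
pts=np.array([F(u,v,.03)[:2] for u,v in [(271,300),(544,300),(408,162),(408,440),(310,201),(505,201),(310,397),(505,397)]])
x=np.linalg.lstsq(np.c_[2*pts,np.ones(len(pts))],(pts**2).sum(1),rcond=None)[0]; print("circle",x[:2],np.sqrt(x[2]+x[0]**2+x[1]**2))
print("pivot",F(589,355,.042).round(4),"peg",F(555,531,.0675).round(4))
b=[F(u,v,.009) for u,v in [(307,106),(658,208),(237,412)]]
for p,q in [(0,1),(0,2)]: e=b[q]-b[p]; print(np.linalg.norm(e),np.arctan2(e[1],e[0]))
z=.1394-.0335+.014
a,c=F(368,541,z),F(421,541,z); m=(a+c)/2; print("lug edge w",np.linalg.norm(a-c),m, "expected",[.52446+.024*np.cos(.104),.06643+.024*np.sin(.104)])
E
```

```text
slots c [0.5887 0.0702 0.03  ] 0.04971194681062299 yaw 0.0968249219920476
circle [0.58877633 0.07046159] 0.03454800148684875
pivot [0.5816 0.025  0.042 ] peg [0.5424 0.0317 0.0675]
0.09664361384805764 -1.7334863701216767
0.0826422288022264 2.986114192006622
lug edge w 0.009605213580549726 [0.54901027 0.06969725 0.1199    ] expected [np.float64(0.5483303249436868), np.float64(0.06892150297667926)]
```

Call:
apply_moves(
  deltas=[
    {"dp":[0.0017,0,0.032],"roll":0.007,"grip":1},
    {"dp":[0.0016,0,0.0315],"roll":0,"grip":1},
    {"dp":[0,0.02,0],"roll":0,"grip":1},
    {"dp":[0,0.02,0],"roll":0,"grip":1},
    {"dp":[0,0.018,0],"roll":0,"grip":1},
    {"dp":[0,0.008,0],"roll":0,"grip":1},
    {"dp":[0,0.002,0],"roll":0,"grip":1},
    {"dp":[0,0,0],"roll":0,"grip":1},
  ],
)

```text
time_s: 5.25
ee_pos: [0.5886, 0.0671, 0.0715]
eef_rot: [-1.57, -0.0, -1.477]
force: [-0.2, 0.2, -1.8]
grip_width: 0.0159
```

Call:
apply_moves(
  deltas=[
    {"dp":[-0.0026,0,-0.0003],"roll":0,"grip":1},
    {"dp":[0,0.001,0],"roll":0,"grip":1},
    {"dp":[0,0.001,0],"roll":0,"grip":1},
    {"dp":[0,0.001,0],"roll":0,"grip":1},
    {"dp":[0,0.001,0],"roll":0,"grip":1},
    {"dp":[0,0.001,0],"roll":0,"grip":1},
  ],
)

```text
time_s: 6.0
ee_pos: [0.5878, 0.0697, 0.0659]
eef_rot: [-1.571, 0.0, -1.477]
force: [0.5, 0.4, -2.6]
grip_width: 0.0162
```

```bash
python3 - <<'E'
from h import *
o=ctrl.get_obs(); print(o["ee_pos"],o["force"])
cv2.imwrite("pics/s3.png",cv2.resize(imaging.camera("scene")[190:270,170:280],None,fx=6,fy=6,interpolation=cv2.INTER_CUBIC))
E
```

```text
[0.58783203 0.06971855 0.06588292] [ 0.52005187  0.3714559  -2.55698363]
```

Position is right, with the underside at about 32 mm. I'll descend slowly, at 8 mm/s.

Call:
apply_moves(
  deltas=[
    {"dp":[0,0.001,0],"roll":0,"grip":1},
    {"dp":[0,0.001,0],"roll":0,"grip":1},
    {"dp":[0,0.001,0],"roll":0,"grip":1},
    {"dp":[0,0.001,0],"roll":0,"grip":1},
  ],
)

```text
time_s: 6.55
ee_pos: [0.5878, 0.0697, 0.0619]
eef_rot: [-1.571, 0.0, -1.477]
force: [-0.3, -0.4, -2.6]
grip_width: 0.0158
```

Call:
apply_moves(
  deltas=[
    {"dp":[0,0.001,0],"roll":0,"grip":1},
    {"dp":[0,0.001,0],"roll":0,"grip":1},
    {"dp":[0,0.001,0],"roll":0,"grip":1},
  ],
)

```text
time_s: 6.92
ee_pos: [0.588, 0.0697, 0.059]
eef_rot: [-1.57, -0.0, -1.477]
force: [1.1, -0.4, -1.7]
grip_width: 0.0156
```

Call:
apply_moves(
  deltas=[
    {"dp":[0,0.0007,0],"roll":0,"grip":1},
    {"dp":[0,0.0007,0],"roll":0,"grip":1},
    {"dp":[0,0.0006,0],"roll":0,"grip":1},
  ],
)

```text
time_s: 7.3
ee_pos: [0.588, 0.0697, 0.0571]
eef_rot: [-1.57, -0.0, -1.477]
force: [3.1, 0.2, -1.5]
grip_width: 0.0159
```

Call:
apply_moves(
  deltas=[
    {"dp":[0,0,0.0004],"roll":0,"grip":1},
    {"dp":[0,0.0007,0],"roll":0,"grip":1},
    {"dp":[0,0.0007,0],"roll":0,"grip":1},
    {"dp":[0,0.0006,0],"roll":0,"grip":1},
  ],
)

```text
time_s: 7.8
ee_pos: [0.5882, 0.0698, 0.0549]
eef_rot: [-1.571, -0.0, -1.477]
force: [0.8, -0.8, -2.4]
grip_width: 0.0159
```

Call:
apply_moves(
  deltas=[
    {"dp":[0,0.0009,0],"roll":0,"grip":1},
    {"dp":[0,0.0009,0],"roll":0,"grip":1},
    {"dp":[0,0.0009,0],"roll":0,"grip":1},
    {"dp":[0,0.0009,0],"roll":0,"grip":1},
  ],
)

```text
time_s: 8.3
ee_pos: [0.5882, 0.0698, 0.0513]
eef_rot: [-1.571, 0.0, -1.477]
force: [0.8, -1.6, -1.7]
grip_width: 0.016
```

Call:
apply_moves(
  deltas=[
    {"dp":[0,0.0007,0],"roll":0,"grip":1},
    {"dp":[0,0.0007,0],"roll":0,"grip":1},
  ],
)

```text
time_s: 8.55
ee_pos: [0.5882, 0.0698, 0.0499]
eef_rot: [-1.571, 0.0, -1.477]
force: [-0.0, -0.0, -1.8]
grip_width: 0.0158
```

Call:
apply_moves(
  deltas=[
    {"dp":[0,0.0006,0],"roll":0,"grip":1},
    {"dp":[0,0.0006,0],"roll":0,"grip":1},
  ],
)

```text
time_s: 8.8
ee_pos: [0.5882, 0.0698, 0.0487]
eef_rot: [-1.571, 0.0, -1.477]
force: [0.5, -0.6, -1.9]
grip_width: 0.0155
```

Call:
apply_moves(
  deltas=[
    {"dp":[0,0.0004,0],"roll":0,"grip":1},
    {"dp":[0,0,0],"roll":0,"grip":1},
  ],
)

```text
time_s: 9.05
ee_pos: [0.5882, 0.0698, 0.0483]
eef_rot: [-1.571, 0.0, -1.477]
force: [0.8, -1.6, -2.4]
grip_width: 0.0158
```

Call:
apply_moves(
  deltas=[
    {"dp":[0,0.0004,0],"roll":0,"grip":1},
    {"dp":[0,0,0],"roll":0,"grip":1},
  ],
)

```text
time_s: 9.3
ee_pos: [0.5882, 0.0698, 0.0482]
eef_rot: [-1.571, -0.0, -1.477]
force: [-0.7, -1.1, 2.0]
grip_width: 0.0164
```

Call:
apply_moves(
  deltas=[
    {"dp":[0,0.0004,0],"roll":0,"grip":1},
    {"dp":[0,0,0],"roll":0,"grip":1},
  ],
)

```text
time_s: 9.55
ee_pos: [0.5883, 0.0698, 0.0482]
eef_rot: [-1.57, -0.0, -1.477]
force: [-3.5, -1.2, 6.4]
grip_width: 0.0159
```

Floor contact came at TCP z 0.0482, exactly the home height. I'll release, rise and move above the peg.

Call:
apply_moves(
  deltas=[
    {"dp":[0,-0.0008,0],"roll":0,"grip":1},
    {"dp":[0,0,0],"roll":0,"grip":0.3},
    {"dp":[0,0,0],"roll":0,"grip":0.3},
    {"dp":[0,0,0],"roll":0,"grip":0.3},
    {"dp":[0,-0.01,0],"roll":0,"grip":0.3},
    {"dp":[0,-0.03,0],"roll":0,"grip":0.3},
    {"dp":[0,-0.035,0],"roll":0,"grip":0.3},
    {"dp":[0.017,0,-0.025],"roll":0.13,"grip":0.3},
    {"dp":[0.0136,0,-0.0271],"roll":0.14,"grip":0.3},
    {"dp":[0,0,0],"roll":0,"grip":0.3},
  ],
)

```text
time_s: 10.8
ee_pos: [0.5366, 0.0374, 0.1243]
eef_rot: [-1.57, 0.0, -1.749]
force: [0.1, 0.0, 0.6]
grip_width: 0.0329
```

```bash
python3 - <<'E'
from h import *
import pickle
o=ctrl.get_obs(); i=imaging.camera_info("wrist"); a=imaging.camera("wrist")
pickle.dump(i,open("w4.pkl","wb")); cv2.imwrite("pics/w4.png",a)
print(o["time_s"],o["ee_pos"],o["eef_rot"],o["force"],o["grip_width"])
p=proj(i,(.5887,.0703,.03)); u,v=max(0,int(p[0])-100),max(0,int(p[1])-70); print(p,u,v, proj(i,(.5424,.0317,.0675)))
cv2.imwrite("pics/w4b.png",cv2.resize(a[v:v+150,u:u+200],None,fx=4,fy=4,interpolation=cv2.INTER_CUBIC))
E
```

```text
10.8 [0.53658461 0.03735275 0.12433656] [-1.57013731e+00  1.07658095e-04 -1.74884313e+00] [0.06923991 0.00720207 0.58338328] 0.03291988507352177
[213.21227314 149.77228497] 113 79 [261.08379936 198.37741552]
```

View pics/w4b.png

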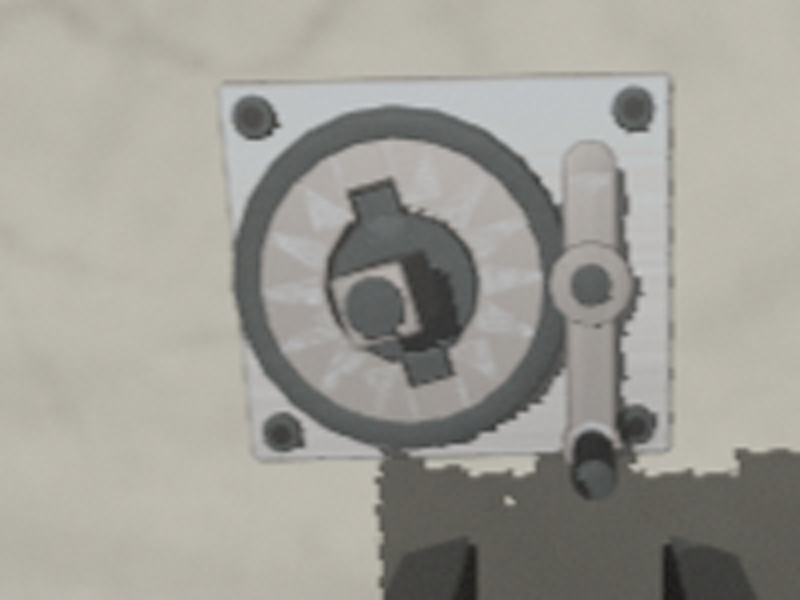

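The insert sits in the slots, lugs below the nest face. The peg top at (596,478) agrees with the earlier estimate. Next I'll go down on the peg and pinch it.

Call:
apply_moves(
  deltas=[
    {"dp":[0.0054,0,0.0061],"roll":0,"grip":0.3},
    {"dp":[0,0.02,0],"roll":0,"grip":0.3},
    {"dp":[0,0.025,0],"roll":0,"grip":0.3},
    {"dp":[0,0.02,0],"roll":0,"grip":0.3},
    {"dp":[0,0.008,0],"roll":0,"grip":0.3},
    {"dp":[0,0,0],"roll":0,"grip":0.3},
    {"dp":[0,0,0],"roll":0,"grip":1},
    {"dp":[0,0,0],"roll":0,"grip":1},
    {"dp":[0,0,0],"roll":0,"grip":1},
    {"dp":[0,0,0],"roll":0,"grip":1},
  ],
  newtons=8,
)

```text
time_s: 12.1
ee_pos: [0.5426, 0.0315, 0.0508]
eef_rot: [-1.57, 0.0, -1.747]
force: [-0.2, 0.3, 3.4]
grip_width: 0.0099
```

Peg pinched (9.9 mm). Now swing it along the arc.

Call:
apply_moves(
  deltas=[
    {"dp":[0.0032,0,0.0001],"roll":-0.08,"grip":1},
    {"dp":[0.0032,0,0.0001],"roll":-0.08,"grip":1},
    {"dp":[0.0032,0,0.0001],"roll":-0.08,"grip":1},
    {"dp":[0.0032,0,0.0001],"roll":-0.08,"grip":1},
    {"dp":[0.0032,0,0.0001],"roll":-0.08,"grip":1},
    {"dp":[0.0032,0,0.0001],"roll":-0.08,"grip":1},
    {"dp":[0.0032,0,0.0001],"roll":-0.08,"grip":1},
    {"dp":[0.0032,0,0.0001],"roll":-0.08,"grip":1},
    {"dp":[0.0032,0,0.0001],"roll":-0.08,"grip":1},
    {"dp":[0.0032,0,0.0001],"roll":-0.08,"grip":1},
  ],
)

```text
time_s: 13.35
ee_pos: [0.5493, 0.0011, 0.0508]
eef_rot: [-1.57, -0.0, -0.944]
force: [-0.3, 1.2, 3.8]
grip_width: 0.0097
```

Call:
apply_moves(
  deltas=[
    {"dp":[0.0032,0,0.0001],"roll":-0.08,"grip":1},
    {"dp":[0.0032,0,0.0001],"roll":-0.08,"grip":1},
    {"dp":[0.0032,0,0.0001],"roll":-0.08,"grip":1},
    {"dp":[0.0032,0,0.0001],"roll":-0.08,"grip":1},
    {"dp":[0.0032,0,0.0001],"roll":-0.08,"grip":1},
    {"dp":[0.0032,0,0.0001],"roll":-0.08,"grip":1},
    {"dp":[0.0032,0,0.0001],"roll":-0.08,"grip":1},
    {"dp":[0.0032,0,0.0001],"roll":-0.08,"grip":1},
    {"dp":[0.0024,0,0.0001],"roll":-0.06,"grip":1},
  ],
)

```text
time_s: 14.48
ee_pos: [0.572, -0.0144, 0.0508]
eef_rot: [-1.57, -0.001, -0.245]
force: [-0.6, 2.3, 4.6]
grip_width: 0.0095
```

Call:
apply_moves(
  deltas=[
    {"dp":[0.001,0,0],"roll":-0.03,"grip":1},
    {"dp":[0.0008,0,0],"roll":-0.02,"grip":1},
    {"dp":[0,0,0],"roll":0,"grip":1},
  ],
)

```text
time_s: 14.85
ee_pos: [0.5737, -0.0148, 0.0507]
eef_rot: [-1.57, -0.001, -0.197]
force: [1.5, 1.3, 4.8]
grip_width: 0.0098
```

Call:
apply_moves(
  deltas=[
    {"dp":[0.0008,0,0],"roll":-0.02,"grip":1},
    {"dp":[0.0008,0,0],"roll":-0.02,"grip":1},
    {"dp":[0.0005,0,0],"roll":0,"grip":1},
    {"dp":[0,0,0],"roll":0,"grip":1},
  ],
)

```text
time_s: 15.35
ee_pos: [0.5755, -0.0151, 0.0507]
eef_rot: [-1.571, -0.0, -0.157]
force: [-2.5, 2.8, 5.9]
grip_width: 0.0093
```

Call:
apply_moves(
  deltas=[
    {"dp":[0.0006,0,0],"roll":0,"grip":1},
    {"dp":[0.0004,0,0],"roll":0,"grip":1},
    {"dp":[0,0,0],"roll":0,"grip":1},
  ],
)

```text
time_s: 15.72
ee_pos: [0.5757, -0.0152, 0.0506]
eef_rot: [-1.571, 0.002, -0.157]
force: [-7.6, 3.1, 10.6]
grip_width: 0.0099
```

The hard stop is felt. I'll ease off, open, rise and back away.

Call:
apply_moves(
  deltas=[
    {"dp":[-0.0007,0,0],"roll":0,"grip":1},
    {"dp":[0,0,0],"roll":0,"grip":0.3},
    {"dp":[0,0,0],"roll":0,"grip":0.3},
    {"dp":[0,0,0],"roll":0,"grip":0.3},
    {"dp":[0,-0.01,0],"roll":0,"grip":0.3},
    {"dp":[0,-0.03,0],"roll":0,"grip":0.3},
    {"dp":[0,-0.04,0],"roll":0,"grip":0.3},
    {"dp":[0,-0.02,-0.01],"roll":0,"grip":0.3},
    {"dp":[0,0,0],"roll":0,"grip":0.3},
  ],
)

```text
time_s: 16.85
ee_pos: [0.5748, -0.0257, 0.1522]
eef_rot: [-1.571, -0.003, -0.158]
force: [0.5, 0.2, -0.3]
grip_width: 0.0333
```

```bash
python3 - <<'E'
from h import *
import pickle
o=ctrl.get_obs(); i=imaging.camera_info("wrist"); a=imaging.camera("wrist")
pickle.dump(i,open("w5.pkl","wb")); cv2.imwrite("pics/w5.png",a)
print(o["time_s"],o["ee_pos"],o["force"],o["grip_width"])
p=proj(i,(.5887,.0703,.03)); u,v=max(0,int(p[0])-100),max(0,int(p[1])-50); print(p,u,v)
cv2.imwrite("pics/w5b.png",cv2.resize(a[v:v+150,u:u+200],None,fx=4,fy=4,interpolation=cv2.INTER_CUBIC))
E
```

```text
16.85 [ 0.57482426 -0.02565866  0.15220835] [ 0.49376858  0.19190826 -0.29847101] 0.03331367960731323
[253.62669747  97.96397367] 153 47
```

View pics/w5b.png

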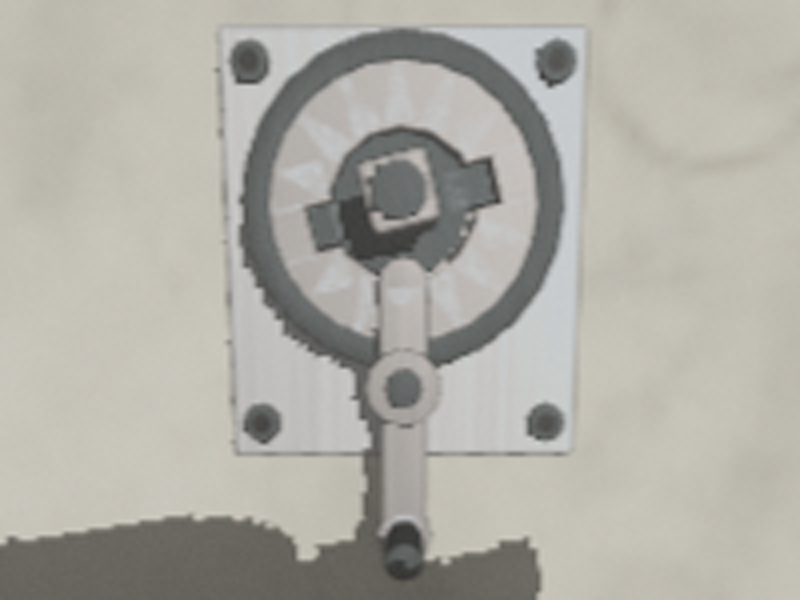

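The latch arm lies along the fixture's +y, with its tip (403,262) over the foot. The insert is seated upright with its lugs in the slots, and the gripper is clear.

```bash
python3 -c "
from station import ctrl
print(ctrl.hand_in())"
```

```text
the job is handed in; nothing more can be done
None
```

The insert is home in the pocket, the latch is closed over it, and the job is handed in at about 17 s of robot time. The hand-in reported no verdict.

- **Finding the slots:** I read their angle from the wrist camera (about 0.25 rad from the fixture's x axis) and aligned the insert before lowering it. The lugs went in on the first descent, so no turning search was needed.
- **Seating:** I came down at 8 mm/s or less. The wrist force read about 9 N above the carried weight at most. The floor was felt at a tool height of 48.2 mm, which is the expected home height.
- **Latch:** I pinched the peg and swung it about 1.6 rad to the hard stop, which pushed back with about 8 N. Then I let go and moved away.

**Last checks:** The final picture shows the insert upright with its lugs in the slots and the latch arm over its foot. The gripper is clear, with no real force on the tool. I did not look at the weight, gauge block and eraser again at the end, but the arm never went near them. None of the checks disagreed.

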